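Brake the lap trolley, load the copper lap, release the brake

TASK

Push the red-handled brake lever of the little blue trolley down until its rubber foot is firmly wedged on the strip and stays wedged by itself, pressing gently (more than about 22 N on the handle crushes the foot). With the brake still on, lower the copper lap gently over the trolley's pin until it lies flat on the deck, then flick the brake lever fully up again to release it. Leave the trolley where it stands and do not disturb the other things on the bench.

Things in the scene. Friction and masses are not known exactly. Their poses are not given: they have to be found in the camera images.
- brake (a joint): angle of the brake lever, rad: 0 = fully up (released, end stop; lever slopes up 0.70 rad from level towards the handle), growing as the handle is pushed down; 0.70 = level. The foot meets the strip somewhere from 0.62 to 0.78, each time different and not measured (worn strip): feel for it. The stiff hinge (0.3 N m) stays where it is left
- handle: red handle at the lever's end: cylinder 18 mm in diameter, 24 mm long, lying along the hinge axis (its y), 100 mm from it; origin at its centre, 60 mm above the bench when level. Press from above or pinch its flat ends. About 3 N moves it; once the foot touches press on to 8 to 14 N (a few mm more), then it stays wedged. Lifting takes 3 to 6 N
- foot: black rubber foot under the brake lever: 16 mm ball, origin at its centre, 45 mm from the hinge along the lever and 42 mm below the lever's line; with the brake on it presses on the black brake strip along the trolley's track
- brake_hinge (a point): centre of the brake lever's hinge on the front of the trolley, 60 mm above the bench; the hinge axis is its y axis, the lever points along its -x axis (towards the robot)
- seat (a point): centre of the trolley's blue deck (110 x 130 mm, top 56 mm above the bench), on the deck at the foot of the steel pin, 65 mm behind the hinge; z up. Pin: 12 mm in diameter, 22 mm tall, last 6 mm tapered. The trolley rolls along this y axis (about 2 N moves it) and must stay where it is
- lap_copper: the copper lap to load: a copper disc 90 mm in diameter and 6 mm thick with a white hub 32 mm in diameter up to 40 mm height to grip, bored right through with a 16 mm hole; about 0.3 kg; origin at the centre of its underside, z up
- lap_grey: the same lap in dark grey steel with a black hub: leave alone; origin at the centre of its underside
- coolant: bystander: blue bottle, 66 mm diameter, 170 mm tall, origin under its centre
- polish: bystander: white jar, 60 mm diameter, 60 mm tall, origin under its centre
- wrench: bystander: wrench lying on the bench
- brush: bystander: brush lying on the bench
- stone_cup: bystander: white cup, 70 mm diameter, 50 mm tall, origin under its centre

How it is judged:
By the outcome, as a careful person would: the job done as asked, in the order asked, and still so for the second after the job is handed in, with the robot touching nothing.
It also fails if it takes over 64 s, if anything falls off the work surface, if the arm or the gripper's body presses on something with over 40 N, if the wrist force passes 120 N, or if a joint passes its speed limit or range.

ROBOT

A 6-joint arm with a two-finger parallel gripper is mounted at the origin on the work surface. World frame = base frame: x ahead of the robot, y to its left, z up, the work surface at z = 0. Lengths are in m, angles in rad, forces in N, time in s.
With the tool pointing down it reaches from about 0.325 to 0.75 m from the base axis. Payload 7.6 kg.
Tool frame: the origin (TCP) lies between the finger pads; the fingertips stand 25 mm ahead of it and the grasp point (between the pads) lies 6 mm ahead of it (robot.finger_overhang is the distance from the TCP to the fingertips, in m); z points along the fingers, y is the line along which they close (so a half turn about z gives the same grasp; the last joint's range is limited). The gripper opens to 85 mm and grips with 20 to 120 N. Pads are 22 mm wide; open, the fingers measure 114 mm over their backs; the gripper's body (76 mm by 85 mm) begins 54 mm behind the grasp point. The pads swing forward as they close: fully open they stand 13 mm farther back than shut.
Start: joints at [1.133, 0.052, 1.401, -0, 1.689, -0.07], TCP at [0.189, 0.49, 0.256] pointing down, gripper open.
Joint ranges: [-2.9, 2.9], [-0.91, 2.17], [0.12, 2.37], [-1.06, 4.2], [0.26, 2.73], [-2.93, 2.93]. Speed limits (rad/s): [2.57, 2.57, 3.01, 3.14, 3.14, 3.14].

INTERFACE

Orientations are given as [roll, pitch, yaw] about the fixed x, y, z axes, in that order (R = Rz(yaw) Ry(pitch) Rx(roll)).
In Python, from cell import robot, imaging, order gives the robot as it stands.
- The arm moves only by the shell command python3 -m pendant 'ROWS' [FORCE]. ROWS is JSON, a list of rows, each a list of 7 numbers: the shift along the world's x, y, z in units of 40 mm (1.0 is 40 mm), then the turn, a rotation vector about the world's x, y, z in rad, then the finger opening in mm, from 0 to 85.4. A call has 1 to 12 rows; each row is the pose to reach, as a shift and turn from the pose commanded when the call began; what a row does not reach only later rows make up. A row lasts 1/12 s, in which the tool goes at most 41.7 mm and 7.16 degrees, less where a joint would pass 70% of its speed; a pose out of reach is approached as far as the arm can. A call with a gripper value outside its range is refused whole. The fingers move at their own pace and stop on an object; FORCE is the grip in N (left out, the last holds). Time passes only in rows, so rows that repeat a pose let the fingers close. It gives the time, the measured TCP pose, the force, the opening and the grip force at its end, in the units of the state.
- robot.get_state(): the state, without advancing time (a new reading comes with each control period).
- imaging.snapshot(name): name is "scene" or "top" or "wrist"; returns a dict with "frame" (420x560x3 uint8, red, green, blue), "mtx" (3x3 intrinsics, pixels), "D" ([k1, k2, p1, p2, k3] as OpenCV has them; the pictures are not rectified), "position" and "attitude" of the camera in the world. Camera axes: x right, y down, z forward; pixel columns grow to the right and rows downward; lengths in m; the calibration is good to about 2 mm. A picture is of the moment at which its call begins. There is no depth.
- order.job_done(): hands the job in; it is judged then, once.
The state is a dict: "t": time; "joint_positions": joint angles; "joint_velocities": joint speeds; "joint_efforts": joint torques, N m; "tcp_pos": TCP position; "eef_rot": TCP orientation; "ft_force": force on the tool from outside, world axes, zero at the start; "moment": the same for the moment, N m; "finger_gap": finger opening in m; "finger_force": force on a finger pad.
Only numpy, scipy, OpenCV 4.12 (cv2) and the standard library are available. Lean on these libraries where they do the work, as an engineer would, in place of code of your own. Each camera call takes 0.05 s, during which the arm holds its last target. There are 200 camera calls.

## Working session

There is one attempt and no reset: what is moved stays moved. The work goes in short steps, Python scripts to look and compute and a shell command to move; the robot and the scene stay as the last step left them, time stands still between calls to the robot, and variables do not carry over. Pictures are saved under pics/ and viewed, at most 10 in all, crops included, and the job is handed in when it is done.

```bash
mkdir -p pics; ls; cat > h.py <<'E'
import numpy as np, cv2
from cell import robot, imaging, order
from scipy.spatial.transform import Rotation as R
def Rm(a):
    a=np.array(a,float)
    return a if a.shape==(3,3) else (R.from_euler('xyz',a).as_matrix() if a.size==3 else R.from_quat(a).as_matrix())
def ray(s,uv):
    p=cv2.undistortPoints(np.array(uv,float).reshape(-1,1,2),np.array(s['mtx']),np.array(s['D'])).reshape(-1,2)
    d=np.c_[p,np.ones(len(p))]@Rm(s['attitude']).T
    return np.array(s['position']),d
def plane(s,uv,z):
    o,d=ray(s,uv); return o+d*((z-o[2])/d[:,2])[:,None]
def tri(s1,a,s2,b):
    o1,d1=ray(s1,a);o2,d2=ray(s2,b);d1=d1[0];d2=d2[0]
    A=np.c_[d1,-d2];t=np.linalg.lstsq(A,o2-o1,rcond=None)[0]
    p,q=o1+t[0]*d1,o2+t[1]*d2
    return (p+q)/2,np.linalg.norm(p-q)
def save(s,n): cv2.imwrite('pics/'+n,s['frame'][:,:,::-1])
E
python3 - <<'E'
from h import *
import pickle
d={}
for n in("scene","top"):
    s=imaging.snapshot(n);d[n]=s;print(n,s['position'],s['attitude'],s['mtx'])
save(d['scene'],'scene0.png');save(d['top'],'top0.png')
pickle.dump(d,open('d0.pkl','wb'))
print(robot.get_state())
E
```

```text
pics
scene [ 1.24703123 -0.19738475  1.0279743 ] [-2.51870276 -0.0102701   1.27295439] [[420.11000974   0.         281.65058097]
 [  0.         420.11000974 212.02985657]
 [  0.           0.           1.        ]]
top [0.46956636 0.00827245 1.46547107] [-3.03853732 -0.01387614 -1.57464272] [[483.54787121   0.         288.2427747 ]
 [  0.         483.54787121 203.51570166]
 [  0.           0.           1.        ]]
{'t': 0.1, 'joint_positions': array([ 1.13268794e+00,  5.27639901e-02,  1.40158065e+00, -6.49096190e-06,
        1.68862117e+00, -7.02852772e-02]), 'joint_velocities': array([-0.00058952, -0.00196812, -0.00161326,  0.00038069,  0.00029793,
        0.00102362]), 'joint_efforts': array([ 1.06169824e-03, -3.82581246e+01, -3.60987425e+01, -5.83325686e-05,
        4.67380291e-03, -6.67974604e-06]), 'tcp_pos': array([0.18865869, 0.48968874, 0.25558323]), 'eef_rot': array([-3.14022244e+00, -9.00019754e-05,  2.77376872e+00]), 'ft_force': array([0.27142104, 0.78423851, 0.29885373]), 'moment': array([ 0.03498355,  0.0212332 , -0.01494909]), 'finger_force': 0.0, 'finger_gap': 0.08538116751750117}
```

View pics/scene0.png

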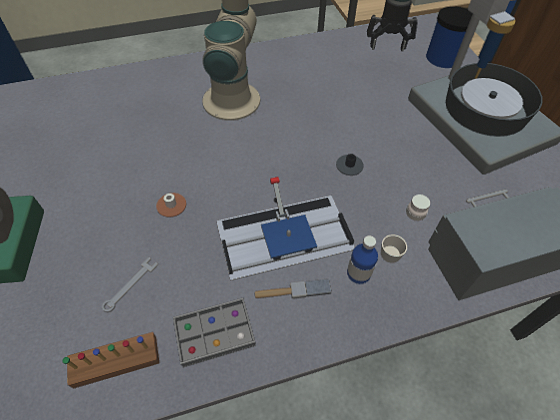

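View pics/top0.png

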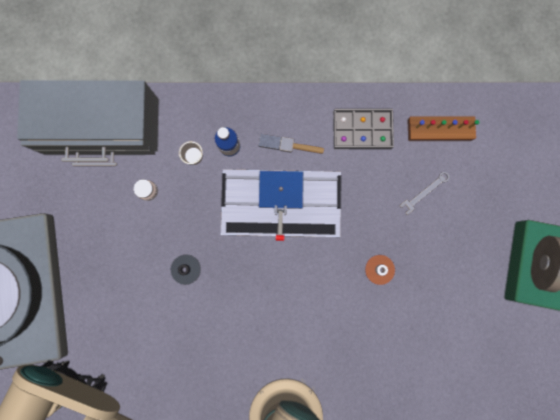

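The scene view shows the red handle at about (275,180), the blue deck at (289,236) and the copper lap at (171,203). In the top view these are at (280,238), (281,190) and (380,269). The bottle is behind and to the left of the trolley.

```bash
cat >> h.py <<'E'
def blobs(s,f,roi,amin=5):
    im=s['frame'];hsv=cv2.cvtColor(im,cv2.COLOR_RGB2HSV).astype(int)
    m=f(hsv[...,0],hsv[...,1],hsv[...,2]).astype(np.uint8)
    k=np.zeros_like(m);x0,y0,x1,y1=roi;k[y0:y1,x0:x1]=m[y0:y1,x0:x1]
    n,l,st,c=cv2.connectedComponentsWithStats(k)
    i=1+np.argmax(st[1:,4]); return c[i],st[i],(l==i).astype(np.uint8)
red=lambda h,s,v:((h<5)|(h>173))&(s>160)&(v>90)
blue=lambda h,s,v:(h>100)&(h<125)&(s>140)&(v>50)
cop=lambda h,s,v:(h<14)&(s>90)&(v>60)
white=lambda h,s,v:(s<40)&(v>170)
E
python3 - <<'E'
from h import *
import pickle
d=pickle.load(open('d0.pkl','rb'));S,T=d['scene'],d['top']
def two(f,r1,r2,nm):
    a=blobs(S,f,r1);b=blobs(T,f,r2);print(nm,a[0],a[1],b[0],b[1],tri(S,a[0],T,b[0]));return a,b
two(red,(262,170,290,192),(265,228,295,246),'handle')
a,b=two(blue,(255,205,325,262),(250,165,310,213),'deck')
two(cop,(150,185,195,222),(355,250,405,290),'copper')
two(white,(160,190,180,208),(370,258,392,282),'hub')
for s,m in((S,a[2]),(T,b[2])):
    c=cv2.findContours(m,0,2)[0][0];r=cv2.minAreaRect(c);q=cv2.boxPoints(r)
    ap=cv2.approxPolyDP(cv2.convexHull(c),4,True).reshape(-1,2)
    print(plane(s,q,.056).round(4).tolist());print('ap',plane(s,ap,.056).round(4).tolist())
print(plane(T,[[223,172],[222,234],[341,236],[341,172]],.0))
E
```

```text
handle [274.52777778 179.86111111] [271 177   8   6  36] [279.53125 237.46875] [276 235   8   5  32] (array([0.5142726 , 0.01492297, 0.12086936]), np.float64(0.002707919262077189))
deck [288.24042982 235.86903962] [ 262  215   55   42 1489] [280.5315568  188.91725105] [ 260  172   42   36 1426] (array([0.65973165, 0.0115173 , 0.0484188 ]), np.float64(0.0017735387444510133))
copper [171.52806122 206.26530612] [157 193  29  24 392] [379.26247689 269.22920518] [366 255  29  29 541] (array([ 0.42143148, -0.2863092 , -0.00768571]), np.float64(0.002328975082518485))
hub [168.45238095 197.19047619] [164 194  10   8  42] [381.97014925 269.68656716] [377 265  11  10  67] (array([ 0.42146544, -0.2857326 ,  0.03747701]), np.float64(0.0012073118051670255))
[[0.6077, -0.0497, 0.056], [0.6072, 0.0879, 0.056], [0.7176, 0.0732, 0.056], [0.7158, -0.0569, 0.056]]
ap [[0.6106, 0.0747, 0.056], [0.7168, 0.0727, 0.056], [0.7115, -0.0521, 0.056], [0.6094, -0.0485, 0.056]]
[[0.7089, 0.0711, 0.056], [0.7087, -0.0499, 0.056], [0.6049, -0.0492, 0.056], [0.6052, 0.0708, 0.056]]
ap [[0.7057, -0.0498, 0.056], [0.6049, -0.0463, 0.056], [0.6082, 0.0708, 0.056], [0.7089, 0.0681, 0.056]]
[[ 0.71853268  0.1867164   0.        ]
 [ 0.52896821  0.18783446  0.        ]
 [ 0.52172382 -0.17213912  0.        ]
 [ 0.71800072 -0.17510083  0.        ]]
```

```bash
r='[8.15,-11.87,0,0,0,0.34,0]'; python3 -m pendant '[[8.15,-11.87,0,0,0,0.34,0],[8.15,-11.87,0,0,0,0.34,0],[8.15,-11.87,0,0,0,0.34,0],[8.15,-11.87,0,0,0,0.34,0],[8.15,-11.87,0,0,0,0.34,0],[8.15,-11.87,0,0,0,0.34,0],[8.15,-11.87,0,0,0,0.34,0],[8.15,-11.87,0,0,0,0.34,0],[8.15,-11.87,0,0,0,0.34,0],[8.15,-11.87,0,0,0,0.34,0],[8.15,-11.87,0,0,0,0.34,0],[8.15,-11.87,0,0,0,0.34,0]]' 20
python3 -m pendant '[[0,0,0,0,0,0,0],[0,0,0,0,0,0,0],[0,0,0,0,0,0,0],[0,0,0,0,0,0,0],[0,0,0,0,0,0,0],[0,0,0,0,0,0,0]]'
python3 - <<'E'
from h import *
s=imaging.snapshot('wrist');save(s,'w1.png');print(s['position'],s['attitude'],robot.finger_overhang)
import pickle;pickle.dump(s,open('w1.pkl','wb'))
E
```

```text
t: 1.1
tcp_pos: [0.4676, 0.0827, 0.2561]
eef_rot: [3.141, -0.0, 3.114]
ft_force: [0.5, 1.2, 0.4]
finger_gap: 0.0003
finger_force: 0.0
t: 1.6
tcp_pos: [0.4666, 0.0858, 0.2565]
eef_rot: [3.141, 0.0, 3.116]
ft_force: [0.5, -0.8, -0.6]
finger_gap: -0.0003
finger_force: 0.0
[0.39778177 0.08817544 0.37392166] [ 2.86708970e+00 -5.61820573e-05  1.54485939e+00] 0.025
```

View pics/w1.png

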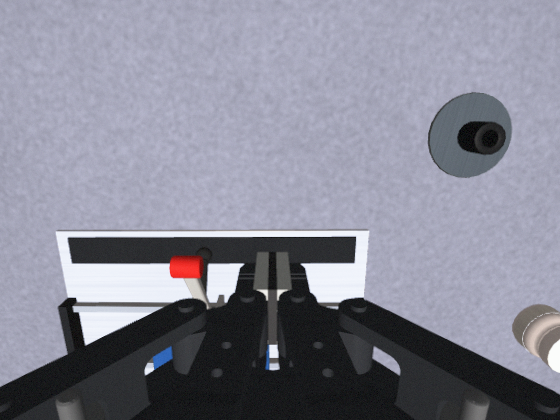

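The wrist view shows the red handle at about (187,267), left of the closed fingertips at (272,290). The grey lap is at the upper right.

```bash
python3 - <<'E'
from h import *
import pickle
s=pickle.load(open('w1.pkl','rb'));d=pickle.load(open('d0.pkl','rb'))
a=blobs(s,red,(150,240,225,290));print(a[0],a[1])
print(plane(s,[a[0]],.124))
for n,r in(('scene',(262,170,290,192)),('top',(265,228,295,246))):
    b=blobs(d[n],red,r); print(tri(s,a[0],d[n],b[0]))
c=cv2.findContours(a[2],0,2)[0][0];print(plane(s,cv2.boxPoints(cv2.minAreaRect(c)),.128))
# strip corners
print(plane(s,[[70,238],[355,238],[58,231],[369,231]],.0))
E
```

```text
[186.04       266.50571429] [170 256  33  22 700]
[[0.51277679 0.01685387 0.124     ]]
(array([0.51437329, 0.01609621, 0.12067792]), np.float64(0.0004022277721873927))
(array([0.51457349, 0.01449933, 0.11878652]), np.float64(0.002110100550085817))
[[0.50178678 0.00635335 0.128     ]
 [0.50236808 0.0312546  0.128     ]
 [0.52024282 0.02975903 0.128     ]
 [0.51968294 0.00437992 0.128     ]]
[[ 0.53066136 -0.15213641  0.        ]
 [ 0.5389341   0.18075828  0.        ]
 [ 0.52169326 -0.16487694  0.        ]
 [ 0.53078312  0.19662529  0.        ]]
```

```bash
python3 -m pendant '[[1.2,-1.75,0,0,0,0,0],[1.2,-1.75,0,0,0,0,0],[1.2,-1.75,0,0,0,0,0],[1.2,-1.75,-1,0,0,0,0],[1.2,-1.75,-2.1,0,0,0,0],[1.2,-1.75,-2.1,0,0,0,0],[1.2,-1.75,-2.1,0,0,0,0],[1.2,-1.75,-2.1,0,0,0,0],[1.2,-1.75,-2.1,0,0,0,0]]'
python3 - <<'E'
from h import *
s=imaging.snapshot('wrist');save(s,'w2.png')
a=blobs(s,red,(0,0,560,420));print(a[0],a[1],plane(s,[a[0]],.124),robot.get_state()['ft_force'])
E
```

```text
t: 2.4
tcp_pos: [0.5163, 0.0151, 0.1757]
eef_rot: [3.142, 0.005, 3.114]
ft_force: [-0.1, 0.3, 0.4]
finger_gap: 0.0002
finger_force: 0.0
[273.14366425 240.1928975 ] [ 250  227   47   32 1239] [[0.51164517 0.01637048 0.124     ]] [0.26250085 0.5549329  1.16785572]
```

View pics/w2.png

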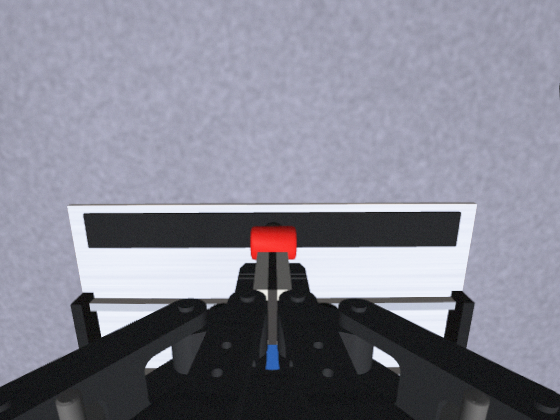

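Fingertips at (272,270) are centred laterally on the handle at (273,240). I'll press down along the arc.

```bash
python3 -m pendant '[[0,0,-0.2,0,0,0,0],[-0.07,0,-0.4,0,0,0,0],[-0.14,0,-0.5,0,0,0,0],[-0.2,0,-0.6,0,0,0,0],[-0.26,0,-0.7,0,0,0,0],[-0.3,0,-0.8,0,0,0,0],[-0.35,0,-0.9,0,0,0,0],[-0.39,0,-1,0,0,0,0],[-0.43,0,-1.1,0,0,0,0],[-0.47,0,-1.2,0,0,0,0],[-0.47,0,-1.2,0,0,0,0],[-0.47,0,-1.2,0,0,0,0]]'
python3 -m pendant '[[-0.03,0,-0.1,0,0,0,0],[-0.05,0,-0.2,0,0,0,0],[-0.06,0,-0.3,0,0,0,0],[-0.06,0,-0.35,0,0,0,0],[-0.06,0,-0.35,0,0,0,0],[-0.06,0,-0.35,0,0,0,0]]'
```

```text
t: 3.45
tcp_pos: [0.4961, 0.0147, 0.1238]
eef_rot: [-3.142, -0.0, 3.114]
ft_force: [-0.6, 0.6, 0.7]
finger_gap: -0.0004
finger_force: 0.0
t: 3.95
tcp_pos: [0.4939, 0.0147, 0.11]
eef_rot: [3.142, 0.0, 3.114]
ft_force: [-0.2, -1.0, -0.0]
finger_gap: -0.0004
finger_force: 0.0
```

```bash
python3 - <<'E'
from h import *
s=imaging.snapshot('scene');save(s,'s2.png');a=blobs(s,red,(255,165,300,215));print(a[0],a[1],plane(s,[a[0]],.075))
w=imaging.snapshot('wrist');b=blobs(w,red,(100,100,460,350));print(b[0],b[1],tri(s,a[0],w,b[0]))
print(plane(w,[b[0]],.075))
cv2.imwrite('pics/c2.png',np.hstack([cv2.resize(s['frame'][150:270,210:350],None,fx=2.8,fy=2.8),cv2.resize(w['frame'][180:300,200:340],None,fx=2.8,fy=2.8)])[:,:,::-1])
E
```

```text
[270.8 185.7] [269 184   5   4  10] [[0.49580321 0.01027186 0.075     ]]
[276.75303644 252.09311741] [250 246  51  18 494] (array([0.49101122, 0.0147557 , 0.06847416]), np.float64(0.006134510533004819))
[[0.48891746 0.01774742 0.075     ]]
```

View pics/c2.png

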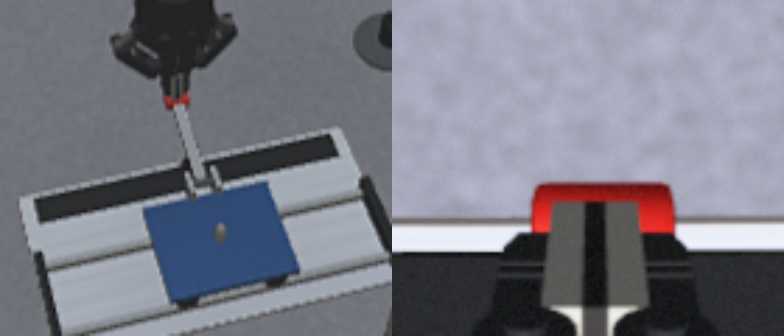

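The handle has gone down under the fingertips, in the centre of both crops. Now I'll feel for the foot.

```bash
p(){ grep -E 'tcp|ft'; }
python3 -m pendant '[[0,0,-0.04,0,0,0,0],[0,0,-0.08,0,0,0,0]]'|p
python3 -m pendant '[[0,0,-0.03,0,0,0,0],[0,0,-0.06,0,0,0,0]]'|p
```

```text
tcp_pos: [0.4939, 0.0147, 0.1073]
ft_force: [-2.4, -0.0, 3.1]
tcp_pos: [0.4937, 0.0148, 0.1047]
ft_force: [-3.2, 0.3, 2.9]
```

```bash
p(){ grep -E 'tcp|ft'; }
python3 -m pendant '[[0,0,-0.03,0,0,0,0],[0,0,-0.05,0,0,0,0]]'|p
python3 -m pendant '[[0,0,0,0,0,0,0],[0,0,0,0,0,0,0]]'|p
```

```text
tcp_pos: [0.4937, 0.0148, 0.1026]
ft_force: [-2.2, 0.2, 2.9]
tcp_pos: [0.4939, 0.0147, 0.1026]
ft_force: [-0.7, 1.3, 0.5]
```

```bash
p(){ grep -E 'tcp|ft'; }
python3 -m pendant '[[0,0,-0.025,0,0,0,0],[0,0,-0.05,0,0,0,0]]'|p
```

```text
tcp_pos: [0.4938, 0.0148, 0.1008]
ft_force: [-2.4, 0.9, 2.6]
```

```bash
p(){ grep -E 'tcp|ft'; }
python3 -m pendant '[[0,0,-0.025,0,0,0,0],[0,0,-0.05,0,0,0,0]]'|p
```

```text
tcp_pos: [0.4938, 0.0148, 0.0987]
ft_force: [-2.7, 0.7, 2.1]
```

```bash
p(){ grep -E 'tcp|ft'; }
python3 -m pendant '[[0,0,-0.025,0,0,0,0],[0,0,-0.05,0,0,0,0]]'|p
```

```text
tcp_pos: [0.4938, 0.0148, 0.0966]
ft_force: [-1.9, 0.2, 2.5]
```

```bash
p(){ grep -E 'tcp|ft'; }
python3 -m pendant '[[0,0,-0.025,0,0,0,0],[0,0,-0.05,0,0,0,0]]'|p
```

```text
tcp_pos: [0.4938, 0.0148, 0.0946]
ft_force: [-3.0, 0.4, 2.8]
```

```bash
p(){ grep -E 'tcp|ft'; }
python3 -m pendant '[[0,0,-0.02,0,0,0,0],[0,0,-0.04,0,0,0,0]]'|p
```

```text
tcp_pos: [0.4938, 0.0147, 0.093]
ft_force: [-2.8, 0.4, 2.4]
```

```bash
p(){ grep -E 'tcp|ft'; }
python3 -m pendant '[[0,0,-0.02,0,0,0,0],[0,0,-0.04,0,0,0,0]]'|p
```

```text
tcp_pos: [0.4938, 0.0148, 0.0915]
ft_force: [-2.9, 0.1, 3.3]
```

```bash
p(){ grep -E 'tcp|ft'; }
python3 -m pendant '[[0,0,-0.02,0,0,0,0],[0,0,-0.04,0,0,0,0]]'|p
```

```text
tcp_pos: [0.4938, 0.0148, 0.0906]
ft_force: [-7.3, 0.2, 12.3]
```

```bash
p(){ grep -E 'tcp|ft'; }
python3 -m pendant '[[0,0,-0.02,0,0,0,0],[0,0,-0.04,0,0,0,0]]'|p
```

```text
tcp_pos: [0.4939, 0.0148, 0.0899]
ft_force: [-11.8, 1.1, 19.6]
```

```bash
p(){ grep -E 'tcp|ft'; }
python3 -m pendant '[[0,0,-0.02,0,0,0,0],[0,0,-0.03,0,0,0,0]]'|p
```

```text
tcp_pos: [0.4939, 0.0148, 0.0896]
ft_force: [-13.8, -0.4, 23.3]
```

That was a mistake: I batched the last three steps without reading the force between them. It reached 23 N vertically, just over the 22 N guide. I'm backing off now and will check the brake.

```bash
python3 -m pendant '[[0,0,0.08,0,0,0,0],[0,0,0.2,0,0,0,0],[0,0,0.6,0,0,0,0],[0,0,1.5,0,0,0,0],[0,0,2.5,0,0,0,0],[0,0,3,0,0,0,0],[0,0,3,0,0,0,0],[0,0,3,0,0,0,0],[0,0,3,0,0,0,0],[0,0,3,0,0,0,0]]'
python3 - <<'E'
from h import *
s=imaging.snapshot('scene');a=blobs(s,red,(250,165,300,215))
w=imaging.snapshot('wrist');b=blobs(w,red,(100,100,460,350));print(a[0],a[1],b[0],b[1],tri(s,a[0],w,b[0]))
print(plane(w,[b[0]],.056),plane(s,[a[0]],.056))
cv2.imwrite('pics/c3.png',np.hstack([cv2.resize(s['frame'][150:270,210:350],None,fx=2.8,fy=2.8),cv2.resize(w['frame'][160:300,200:363],None,fx=2.4,fy=2.4)])[:,:,::-1])
t=imaging.snapshot('top');c=blobs(t,blue,(250,165,310,213));print(c[0],'before 280.53 188.92')
c=blobs(s,blue,(255,205,325,262));print(c[0],'before 288.24 235.87')
E
```

```text
t: 7.05
tcp_pos: [0.4932, 0.0148, 0.2053]
eef_rot: [3.141, -0.003, 3.114]
ft_force: [-1.1, 1.5, -0.1]
finger_gap: 0.0001
finger_force: 0.0
[272.61538462 188.57692308] [269 187   8   5  26] [273.60749186 203.95439739] [259 194  30  21 614] (array([0.49355876, 0.01648416, 0.05677477]), np.float64(0.0003083992878746115))
[[0.49379341 0.01663276 0.056     ]] [[0.49293147 0.01650234 0.056     ]]
[280.54449895 188.90539594] before 280.53 188.92
[288.22214765 235.90939597] before 288.24 235.87
```

View pics/c3.png

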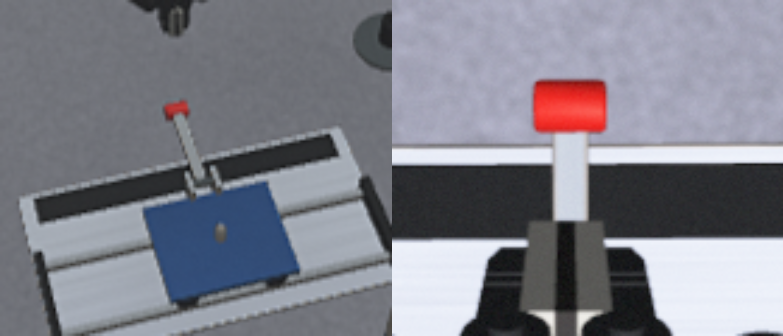

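Handle stays wedged at z about 0.057, and the trolley has not moved (deck centroids unchanged). Now to the lap.

```bash
python3 -m pendant '[[-1.79,-7.5,0,0,0,0,70],[-1.79,-7.5,0,0,0,0,70],[-1.79,-7.5,0,0,0,0,70],[-1.79,-7.5,0,0,0,0,70],[-1.79,-7.5,0,0,0,0,70],[-1.79,-7.5,0,0,0,0,70],[-1.79,-7.5,0,0,0,0,70],[-1.79,-7.5,0,0,0,0,70],[-1.79,-7.5,0,0,0,0,70],[-1.79,-7.5,0,0,0,0,70],[-1.79,-7.5,0,0,0,0,70]]'
python3 - <<'E'
from h import *
w=imaging.snapshot('wrist');s=imaging.snapshot('scene');save(w,'w4.png')
b=blobs(w,cop,(0,0,560,420));h=blobs(w,white,(200,100,350,330))
print(b[0],b[1],plane(w,[b[0]],.004),h[0],h[1],plane(w,[h[0]],.04))
a=blobs(s,white,(160,190,180,208));print(tri(s,a[0],w,h[0]))
E
```

```text
t: 8.12
tcp_pos: [0.4224, -0.2844, 0.2067]
eef_rot: [3.141, -0.001, 3.114]
ft_force: [1.0, 0.0, -0.7]
finger_gap: 0.0706
finger_force: 0.0
[272.17772555 184.50931116] [ 226  140   94   93 5531] [[ 0.41816794 -0.28337785  0.004     ]] [275.02602986 221.80919253] [  200   100   150   230 25586] [[ 0.44387198 -0.28165338  0.04      ]]
(array([ 0.43836122, -0.28251475,  0.05758497]), np.float64(0.0016838355401267695))
```

View pics/w4.png

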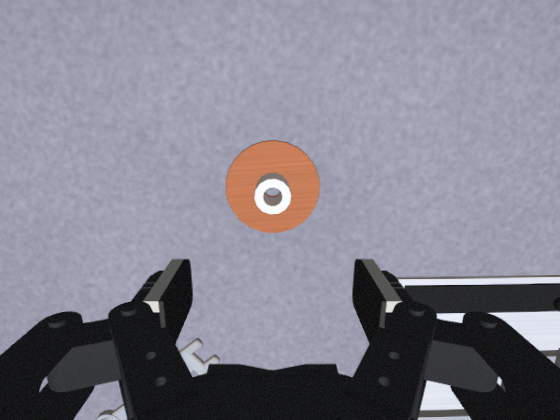

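The copper disc is centred at (273,186) and the hub ring at (272.5,196), with the fingers straddling that column.

```bash
python3 - <<'E'
from h import *
w=imaging.snapshot('wrist');s=imaging.snapshot('scene');t=imaging.snapshot('top')
f=lambda h,s,v:(s<40)&(v>185)
h=blobs(w,f,(245,170,300,222));c=cv2.minEnclosingCircle(cv2.findContours(h[2],0,2)[0][0]);print(h[0],c)
a=blobs(s,f,(160,190,180,208));b=blobs(t,f,(370,258,392,282))
print(tri(s,a[0],w,c[0]),tri(t,b[0],w,c[0]),plane(w,[c[0]],.04),plane(w,[[273,186.5]],.005),robot.get_state()['tcp_pos'])
E
```

```text
[271.84287617 195.50998668] ((271.9195251464844, 195.60536193847656), 18.238353729248047)
(array([ 0.42155803, -0.28421375,  0.03751909]), np.float64(0.0015335553725358228)) (array([ 0.43010825, -0.28800935,  0.01631163]), np.float64(0.011306294086192742)) [[ 0.4209103  -0.28343395  0.04      ]] [[ 0.42033124 -0.28239551  0.005     ]] [ 0.42262125 -0.2843503   0.20725622]
```

```bash
python3 -m pendant '[[-0.04,0.02,-1,0,0,0,70],[-0.04,0.02,-2,0,0,0,70],[-0.04,0.02,-3,0,0,0,70],[-0.04,0.02,-3.7,0,0,0,70],[-0.04,0.02,-4.1,0,0,0,70],[-0.04,0.02,-4.2,0,0,0,70],[-0.04,0.02,-4.2,0,0,0,70],[-0.04,0.02,-4.2,0,0,0,70]]'
python3 -m pendant '[[0,0,0,0,0,0,20],[0,0,0,0,0,0,20],[0,0,0,0,0,0,20],[0,0,0,0,0,0,20],[0,0,0,0,0,0,20],[0,0,0,0,0,0,20],[0,0,0,0,0,0,20],[0,0,0,0,0,0,20]]' 40
```

```text
t: 9.03
tcp_pos: [0.4214, -0.2847, 0.0405]
eef_rot: [-3.14, 0.002, 3.114]
ft_force: [0.1, -0.3, 1.2]
finger_gap: 0.0701
finger_force: 0.0
t: 9.7
tcp_pos: [0.4212, -0.2848, 0.0405]
eef_rot: [-3.141, 0.002, 3.114]
ft_force: [-2.1, 1.9, 6.1]
finger_gap: 0.0304
finger_force: 39.9
```

```bash
python3 -m pendant '[[0,0,0.3,0,0,0,20],[0,0,0.8,0,0,0,20],[0,0,1.6,0,0,0,20],[0,0,2.5,0,0,0,20],[0,0,3.2,0,0,0,20],[0,0,3.2,0,0,0,20],[0,0,3.2,0,0,0,20],[0,0,3.2,0,0,0,20]]'
python3 - <<'E'
from h import *
import pickle
d=pickle.load(open('d0.pkl','rb'));S,T=d['scene'],d['top']
for s,r in((S,(270,222,305,250)),(T,(268,178,293,200))):
    hsv=cv2.cvtColor(s['frame'],cv2.COLOR_RGB2HSV)
    x0,y0,x1,y1=r;m=(hsv[y0:y1,x0:x1,1]<130);ys,xs=np.nonzero(m)
    print([(x+x0,y+y0) for x,y in zip(xs,ys)])
E
```

```text
t: 10.37
tcp_pos: [0.42, -0.284, 0.1659]
eef_rot: [3.14, -0.002, 3.114]
ft_force: [0.2, 0.8, -3.8]
finger_gap: 0.0303
finger_force: 40.5
[(np.int64(270), np.int64(222)), (np.int64(271), np.int64(222)), (np.int64(278), np.int64(222)), (np.int64(288), np.int64(229)), (np.int64(287), np.int64(230)), (np.int64(288), np.int64(230)), (np.int64(289), np.int64(230)), (np.int64(290), np.int64(230)), (np.int64(286), np.int64(231)), (np.int64(287), np.int64(231)), (np.int64(288), np.int64(231)), (np.int64(289), np.int64(231)), (np.int64(290), np.int64(231)), (np.int64(286), np.int64(232)), (np.int64(287), np.int64(232)), (np.int64(288), np.int64(232)), (np.int64(289), np.int64(232)), (np.int64(290), np.int64(232)), (np.int64(286), np.int64(233)), (np.int64(287), np.int64(233)), (np.int64(288), np.int64(233)), (np.int64(289), np.int64(233)), (np.int64(290), np.int64(233)), (np.int64(286), np.int64(234)), (np.int64(287), np.int64(234)), (np.int64(288), np.int64(234)), (np.int64(289), np.int64(234)), (np.int64(290), np.int64(234)), (np.int64(287), np.int64(235)), (np.int64(288), np.int64(235)), (np.int64(289), np.int64(235)), (np.int64(290), np.int64(235)), (np.int64(287), np.int64(236)), (np.int64(288), np.int64(236)), (np.int64(289), np.int64(236))]
[(np.int64(280), np.int64(186)), (np.int64(281), np.int64(186)), (np.int64(279), np.int64(187)), (np.int64(280), np.int64(187)), (np.int64(281), np.int64(187)), (np.int64(282), np.int64(187)), (np.int64(279), np.int64(188)), (np.int64(280), np.int64(188)), (np.int64(281), np.int64(188)), (np.int64(282), np.int64(188)), (np.int64(283), np.int64(188)), (np.int64(279), np.int64(189)), (np.int64(280), np.int64(189)), (np.int64(281), np.int64(189)), (np.int64(282), np.int64(189)), (np.int64(279), np.int64(190)), (np.int64(280), np.int64(190)), (np.int64(281), np.int64(190)), (np.int64(282), np.int64(190))]
```

```bash
python3 -m pendant '[[7.4,7.4,0.9,0,0,0,20],[7.4,7.4,0.9,0,0,0,20],[7.4,7.4,0.9,0,0,0,20],[7.4,7.4,0.9,0,0,0,20],[7.4,7.4,0.9,0,0,0,20],[7.4,7.4,0.9,0,0,0,20],[7.4,7.4,0.9,0,0,0,20],[7.4,7.4,0.9,0,0,0,20],[7.4,7.4,0.9,0,0,0,20],[7.4,7.4,0.9,0,0,0,20],[7.4,7.4,0.9,0,0,0,20],[7.4,7.4,0.9,0,0,0,20]]'
python3 -m pendant '[[0,0,0,0,0,0,20],[0,0,0,0,0,0,20],[0,0,0,0,0,0,20],[0,0,0,0,0,0,20]]'
python3 - <<'E'
from h import *
w=imaging.snapshot('wrist');save(w,'w5.png');print(w['position'],w['attitude'])
import pickle;pickle.dump(w,open('w5.pkl','wb'))
E
```

```text
t: 11.37
tcp_pos: [0.7167, 0.014, 0.1977]
eef_rot: [3.141, -0.007, 3.117]
ft_force: [0.6, -0.4, -2.5]
finger_gap: 0.0303
finger_force: 40.7
t: 11.7
tcp_pos: [0.7161, 0.0103, 0.2038]
eef_rot: [3.142, 0.0, 3.112]
ft_force: [-0.1, -0.5, -2.8]
finger_gap: 0.0303
finger_force: 40.8
[0.64726981 0.01296912 0.32121074] [2.86692413e+00 1.53880241e-04 1.54125273e+00]
```

View pics/w5.png

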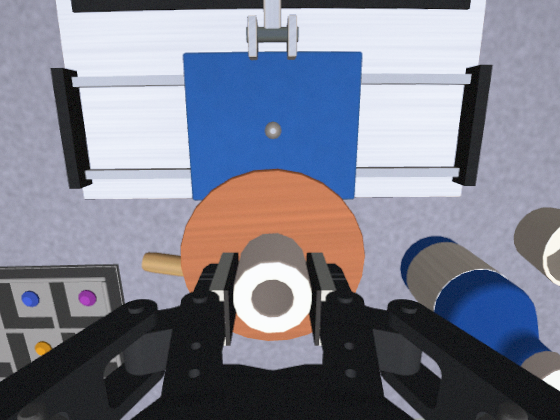

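The pin is at about (273,130) on the deck. The held copper disc is centred at about (272,253) and the hub ring at (272,297).

```bash
python3 - <<'E'
from h import *
import pickle
w=pickle.load(open('w5.pkl','rb'));t=np.array([.7161,.0103,.2038])
p=blobs(w,lambda h,s,v:s<110,(255,112,292,150));c=cv2.minEnclosingCircle(cv2.findContours(p[2],0,2)[0][0]);print(p[0],p[1],c)
for z in(.062,.07,.078):print(z,plane(w,[p[0]],z)[0])
d=pickle.load(open('d0.pkl','rb'))
print(tri(d['scene'],[288.2,232.8],w,p[0]),tri(d['top'],[280.6,188.3],w,p[0]))
k=blobs(w,cop,(170,160,375,350));cc=max(cv2.findContours(k[2],0,1)[0],key=cv2.contourArea).reshape(-1,2)
cc=cc[cc[:,1]<250]   # clear upper arc
P=plane(w,cc,t[2]-.0405+.006)[:,:2]
A=np.c_[2*P,np.ones(len(P))];x=np.linalg.lstsq(A,(P**2).sum(1),rcond=None)[0];print('disc',x[:2],np.sqrt(x[2]+x[:2]@x[:2]))
h=blobs(w,lambda h,s,v:(s<40)&(v>215),(225,240,320,345));e=cv2.minEnclosingCircle(cv2.findContours(h[2],0,2)[0][0]);print(h[0],e,plane(w,[e[0]],t[2]-.0005))
q=blobs(w,blue,(170,40,375,205));cq=cv2.findContours(q[2],0,2)[0][0].reshape(-1,2)
print('deck',plane(w,[[184,52],[362,52],[356,198],[191,199]],.056))
g=cv2.cvtColor(w['frame'],cv2.COLOR_RGB2GRAY)[275:320,250:297];print('bore px',np.argwhere(g<170).mean(0)[::-1]+[250,275])
E
```

```text
[272.56637168 130.        ] [265 122  16  17 226] ((272.6000061035156, 130.0), 8.411991119384766)
0.062 [0.65889538 0.01298136 0.062     ]
0.07 [0.65853658 0.01298098 0.07      ]
0.078 [0.65817778 0.0129806  0.078     ]
(array([0.65878216, 0.01265837, 0.06212912]), np.float64(0.0006806942292377823)) (array([0.65864674, 0.01170532, 0.06801503]), np.float64(0.002551864459914854))
disc [0.69952545 0.01143812] 0.03116699328115748
[272.02526247 296.61286089] ((271.8446044921875, 297.0), 39.143585205078125) [[0.71512618 0.01087456 0.2033    ]]
deck [[ 0.60240886 -0.0488132   0.056     ]
 [ 0.60616588  0.0786026   0.056     ]
 [ 0.71380622  0.0777831   0.056     ]
 [ 0.71075284 -0.05347568  0.056     ]]
bore px [272.03536184 297.90213816]
```

```bash
python3 -m pendant '[[-0.8,0.03,0,0,0,0,20],[-1.41,0.05,0,0,0,0,20],[-1.41,0.05,-0.5,0,0,0,20],[-1.41,0.05,-1.2,0,0,0,20],[-1.41,0.05,-1.7,0,0,0,20],[-1.41,0.05,-1.95,0,0,0,20],[-1.41,0.05,-1.95,0,0,0,20],[-1.41,0.05,-1.95,0,0,0,20],[-1.41,0.05,-1.95,0,0,0,20]]'
python3 -m pendant '[[0,0,-0.05,0,0,0,20],[0,0,-0.1,0,0,0,20],[0,0,-0.15,0,0,0,20],[0,0,-0.2,0,0,0,20],[0,0,-0.2,0,0,0,20]]'
```

```text
t: 12.5
tcp_pos: [0.6611, 0.0134, 0.1274]
eef_rot: [3.142, 0.003, 3.114]
ft_force: [0.3, 0.7, -2.4]
finger_gap: 0.0303
finger_force: 40.8
t: 12.92
tcp_pos: [0.66, 0.0135, 0.1165]
eef_rot: [3.141, -0.001, 3.114]
ft_force: [-1.1, -0.4, -3.3]
finger_gap: 0.0301
finger_force: 40.8
```

```bash
python3 -m pendant '[[-0.01,-0.02,-0.04,0,0,0,20],[-0.01,-0.02,-0.08,0,0,0,20],[-0.01,-0.02,-0.12,0,0,0,20],[-0.01,-0.02,-0.12,0,0,0,20]]'
```

```text
t: 13.25
tcp_pos: [0.6596, 0.0127, 0.1118]
eef_rot: [3.142, -0.001, 3.114]
ft_force: [0.2, -0.6, -2.9]
finger_gap: 0.0299
finger_force: 40.8
```

```bash
python3 -m pendant '[[0,0,-0.06,0,0,0,20],[0,0,-0.12,0,0,0,20],[0,0,-0.18,0,0,0,20],[0,0,-0.24,0,0,0,20],[0,0,-0.3,0,0,0,20],[0,0,-0.3,0,0,0,20]]'
```

```text
t: 13.75
tcp_pos: [0.6595, 0.0128, 0.0995]
eef_rot: [3.141, -0.001, 3.114]
ft_force: [-0.0, -0.7, -3.5]
finger_gap: 0.0305
finger_force: 40.8
```

```bash
python3 -m pendant '[[0,0,-0.02,0,0,0,20],[0,0,-0.04,0,0,0,20],[0,0,-0.04,0,0,0,20]]'|grep -E "tcp|ft"
```

```text
tcp_pos: [0.6598, 0.0127, 0.0987]
ft_force: [-0.0, 0.0, -2.9]
```

```bash
python3 -m pendant '[[0,0,-0.02,0,0,0,20],[0,0,-0.04,0,0,0,20],[0,0,-0.04,0,0,0,20]]'|grep -E "tcp|ft"
```

```text
tcp_pos: [0.6597, 0.0128, 0.097]
ft_force: [-1.0, 0.9, -3.8]
```

```bash
python3 -m pendant '[[0,0,-0.02,0,0,0,20],[0,0,-0.03,0,0,0,20],[0,0,-0.03,0,0,0,20]]'|grep -E "tcp|ft"
```

```text
tcp_pos: [0.6599, 0.0128, 0.0966]
ft_force: [-3.5, 0.5, 1.2]
```

The lap touches the deck at the expected height. Releasing it.

```bash
python3 -m pendant '[[0,0,0,0,0,0,32],[0,0,0,0,0,0,34],[0,0,0,0,0,0,40],[0,0,0,0,0,0,50],[0,0,0,0,0,0,60],[0,0,0,0,0,0,60],[0,0,0.5,0,0,0,60],[0,0,1.2,0,0,0,60],[0,0,2,0,0,0,60],[0,0,2.6,0,0,0,60],[0,0,2.6,0,0,0,60],[0,0,2.6,0,0,0,60]]'
python3 -m pendant '[[-2,0,0,0,0,0,60],[-4,0.1,0,0,0,0,60],[-4.15,0.1,0,0,0,0,60],[-4.15,0.1,0,0,0,0,60],[-4.15,0.1,0,0,0,0,60],[-4.15,0.1,0,0,0,0,60],[-4.15,0.1,0,0,0,0,60],[-4.15,0.1,0,0,0,0,60]]'
python3 - <<'E'
from h import *
s=imaging.snapshot('scene');w=imaging.snapshot('wrist');a=blobs(s,red,(250,165,300,215));b=blobs(w,red,(100,60,460,350))
print(a[0],b[0],b[1],tri(s,a[0],w,b[0]),plane(w,[b[0]],.057))
cv2.imwrite('pics/c6.png',np.hstack([cv2.resize(s['frame'][150:270,210:350],None,fx=2.8,fy=2.8),cv2.resize(w['frame'],(448,336))])[:,:,::-1])
E
```

```text
t: 15.5
tcp_pos: [0.6605, 0.0127, 0.2022]
eef_rot: [3.142, 0.004, 3.114]
ft_force: [0.7, -0.2, -0.2]
finger_gap: 0.0599
finger_force: 0.0
t: 16.17
tcp_pos: [0.4948, 0.0167, 0.1999]
eef_rot: [3.141, 0.0, 3.114]
ft_force: [0.4, 0.1, 0.2]
finger_gap: 0.06
finger_force: 0.0
[272.61538462 188.57692308] [271.23538705 203.04897314] [256 193  31  21 633] (array([0.49346149, 0.01652148, 0.05664512]), np.float64(0.00032697149611995454)) [[0.49340708 0.01668427 0.057     ]]
```

View pics/c6.png

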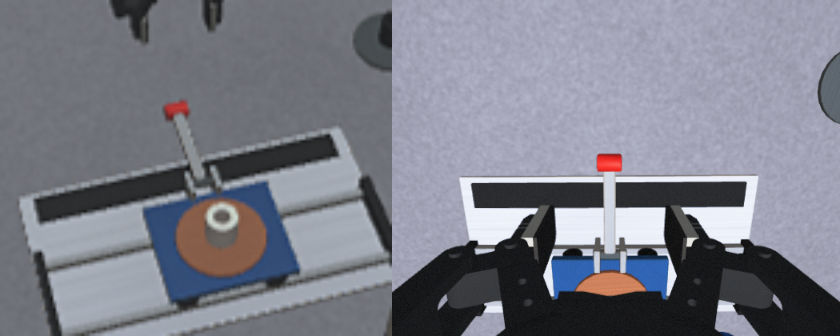

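Lap flat on the deck around the pin, brake handle unchanged at (0.4935, 0.0166, 0.0567). Now I'll pinch the handle's ends.

```bash
python3 -m pendant '[[-0.03,0,-1,0,0,0,50],[-0.03,0,-2,0,0,0,50],[-0.03,0,-2.8,0,0,0,50],[-0.03,0,-3.3,0,0,0,50],[-0.03,0,-3.4,0,0,0,50],[-0.03,0,-3.4,0,0,0,50],[-0.03,0,-3.4,0,0,0,50]]' 20
python3 -m pendant '[[0,0,0,0,0,0,36],[0,0,0,0,0,0,32],[0,0,0,0,0,0,28],[0,0,0,0,0,0,24],[0,0,0,0,0,0,20],[0,0,0,0,0,0,15],[0,0,0,0,0,0,15],[0,0,0,0,0,0,15]]' 20
```

```text
t: 16.85
tcp_pos: [0.4938, 0.0167, 0.0652]
eef_rot: [3.142, 0.002, 3.114]
ft_force: [0.8, -0.1, 0.8]
finger_gap: 0.0499
finger_force: 0.0
t: 17.52
tcp_pos: [0.4933, 0.0162, 0.0652]
eef_rot: [-3.141, 0.002, 3.114]
ft_force: [-1.9, -2.5, 6.9]
finger_gap: 0.0237
finger_force: 20.2
```

```bash
python3 -m pendant '[[0,0,0.1,0,0,0,15],[0.01,0,0.2,0,0,0,15],[0.02,0,0.35,0,0,0,15],[0.05,0,0.58,0,0,0,15],[0.12,0,0.82,0,0,0,15],[0.2,0,1.05,0,0,0,15],[0.28,-0.01,1.22,0,0,0,15],[0.37,-0.01,1.39,0,0,0,15],[0.47,-0.015,1.54,0,0,0,15],[0.54,-0.015,1.63,0,0,0,15],[0.54,-0.015,1.63,0,0,0,15],[0.54,-0.015,1.63,0,0,0,15]]'
python3 -m pendant '[[0.02,0,0.03,0,0,0,15],[0.04,0,0.06,0,0,0,15],[0.04,0,0.06,0,0,0,15]]'
```

```text
t: 18.52
tcp_pos: [0.5149, 0.0163, 0.1305]
eef_rot: [3.141, 0.002, 3.114]
ft_force: [-6.2, -0.2, 3.2]
finger_gap: 0.0236
finger_force: 20.8
t: 18.77
tcp_pos: [0.5159, 0.0163, 0.1317]
eef_rot: [3.141, -0.0, 3.114]
ft_force: [-5.1, 0.4, -1.5]
finger_gap: 0.0232
finger_force: 20.2
```

```bash
python3 -m pendant '[[0,0,0.04,0,0,0,15],[0,0,0.08,0,0,0,15],[0,0,0.08,0,0,0,15]]'|grep -E "tcp|ft"
python3 - <<'E'
from h import *
s=imaging.snapshot('scene');a=blobs(s,red,(255,165,300,215));print(a[0],a[1])
t=imaging.snapshot('top');print(blobs(t,blue,(250,165,310,213))[0])
E
```

```text
tcp_pos: [0.5172, 0.0162, 0.1345]
ft_force: [7.7, 0.6, -10.9]
[275.2972973  179.67567568] [272 177   8   6  37]
[280.55460751 189.00682594]
```

Resistance of 11 N upward shows the end stop has been reached. I'll open the fingers, lift clear and verify.

```bash
python3 -m pendant '[[0,0,0,0,0,0,26],[0,0,0,0,0,0,30],[0,0,0,0,0,0,36],[0,0,0,0,0,0,45],[0,0,0,0,0,0,50],[0,0,0,0,0,0,50],[0,0,1,0,0,0,50],[0,0,2,0,0,0,50],[-1,0,3,0,0,0,50],[-2,0,3.5,0,0,0,50],[-2,0,3.5,0,0,0,50],[-2,0,3.5,0,0,0,50]]'
python3 - <<'E'
from h import *
import pickle
d=pickle.load(open('d0.pkl','rb'))
s=imaging.snapshot('scene');t=imaging.snapshot('top');w=imaging.snapshot('wrist')
a=blobs(s,red,(262,170,290,192));b=blobs(w,red,(100,60,460,400));print(a[0],b[0],b[1],tri(s,a[0],w,b[0]))
P=lambda S,T:[q.round(4) for q in(plane(S,[blobs(S,white,(215,190,360,282))[0]],0)[0],plane(T,[blobs(T,white,(225,170,345,240))[0]],0)[0])]
# trolley deck edges (y extent), before/after, in top view
for T in(d['top'],t):
    m=blobs(T,blue,(250,165,310,213))[2];xs=[np.nonzero(r)[0][[0,-1]] for r in m[174:178]]+[np.nonzero(r)[0][[0,-1]] for r in m[200:204]]
    print(np.mean(xs,0))
    hub=None
m=blobs(t,cop,(255,165,305,215));print('disc',m[1],plane(t,[m[1][:2]+(m[1][2:4]-1)/2],.062))
h=blobs(s,white,(275,215,305,245));print('hub top h',h[0],h[1],plane(s,[h[0]],.096))
cv2.imwrite('pics/c7.png',np.hstack([cv2.resize(s['frame'][130:290,200:420],None,fx=1.8,fy=1.8),cv2.resize(t['frame'][120:280,140:400],None,fx=1.5,fy=1.8)])[:,:,::-1])
E
```

```text
t: 20.12
tcp_pos: [0.4349, 0.0162, 0.2786]
eef_rot: [-3.142, 0.007, 3.114]
ft_force: [0.1, 0.2, -0.1]
finger_gap: 0.05
finger_force: 0.0
[274.76315789 179.71052632] [274.87103175 289.03571429] [262 280  27  19 504] (array([0.51524831, 0.01687758, 0.12205367]), np.float64(0.00026721649149590205))
[260.125 301.   ]
[260.  300.5]
disc [266 174  29  30 545] [[0.65889494 0.01219605 0.062     ]]
hub top h [289.1        226.71666667] [284 222  11  10  60] [[0.66161996 0.01310337 0.096     ]]
```

View pics/c7.png

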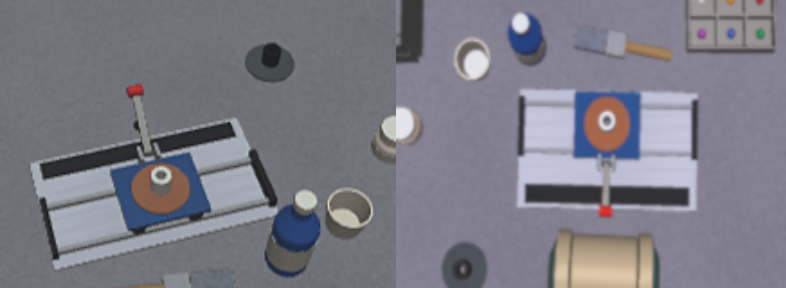

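The lever is back at its starting pixel, the lap is centred and flat, and the trolley and the other things haven't moved.

```bash
python3 -c "
from cell import order
print(order.job_done())"
```

```text
the job is handed in; nothing more can be done
None
```

The job is handed in: brake pressed and wedged, copper lap flat on the deck over the pin, lever back fully up and trolley where it stood, but I briefly pressed the handle with about 23 N (27 N with the sideways part), over the 22 N limit, so the foot may count as crushed.

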